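# Zero the focus and key the lens cell of the tracing projector

## Robot

A 6-joint arm with a two-finger parallel gripper is mounted at the origin on the work surface. World frame = base frame: x ahead of the robot, y to its left, z up, the work surface at z = 0. Lengths are in m, angles in rad, forces in N, time in s.
With the tool pointing down it reaches from about 0.25 to 0.775 m from the base axis. Payload 8.9 kg.
Tool frame: the origin (TCP) lies on the mounting face of the last link; the fingertips stand 173 mm ahead of it and the grasp point (between the pads) lies 155 mm ahead of it; z points along the fingers, x is the direction in which the jaws open and shut, and the axes are right-handed (so a half turn about z gives the same grasp; the last joint's range is limited). The gripper opens to 85 mm and grips with 20 to 120 N. Pads are 22 mm wide; open, the fingers measure 114 mm over their backs; the gripper's body (76 mm by 85 mm) begins 54 mm behind the grasp point. The pads swing forward as they close: fully open they stand 13 mm farther back than shut.
Start: joints at [-0.139, 0.291, -0.153, 1.127, 0, 1.431], TCP at [0.525, 0, 0.405] pointing down, gripper open.
Joint ranges: [-2.52, 2.52], [-0.91, 1.74], [-1.3, 1.37], [-1.96, 2.02], [-1.52, 1.47], [-3.14, 3.14]. Speed limits (rad/s): [2.22, 2.22, 2.79, 3.14, 3.14, 3.14].

## Interface

Orientations are given as a rotation vector (axis times angle).
In Python, from workcell import manip gives the robot as it stands. Calls block until the motion is done:
- manip.movep(position, orientation): joint-space move of the TCP to a pose.
- manip.line_to(position, vel=0.15, attitude=None, stop_force=None): straight line of the TCP; attitude=None keeps the orientation; vel is the mean speed in m/s. With stop_force (N) it stops when the force on the tool has changed by that much, and returns True; else False.
- manip.movej(angles): joint-space move.
- manip.ungrasp() and manip.close(force=None): open the fingers fully, or close them until they stop; force is the grip in N (None keeps the last).
- manip.pause(seconds).
- manip.ik(position, orientation): joint angles nearest the present ones, or None.
- manip.get_obs(): the state.
- manip.camera(name): name is "scene" or "side" or "wrist"; returns a dict with "color" (480x640x3 uint8, red, green, blue), "fovy" (degrees; the focal length in pixels is half the picture's height over the tangent of half this angle, whatever the lens; pixels are square), "cx", "cy" (the principal point, pixels), "extrinsics" (4x4, takes a point from world to camera coordinates); the wrist camera has in their place "T_tool_cam" (4x4, takes a point from camera to tool coordinates, whose origin is the TCP and whose axes are the tool frame's). Camera axes: x right, y down, z forward; pixel columns grow to the right and rows downward; lengths in m; the calibration is good to about 2 mm. A picture is of the moment at which its call begins: read the wrist's pose just before it. There is no depth.
A pose or a line that the arm cannot do raises manip.PlanningError and nothing moves.
- manip.finish_job(): hands the job in, once; it reports no verdict.
The state is a dict: "clock": time; "joints": joint angles; "joint_vel": joint speeds; "effort": joint torques, N m; "ee_pos": TCP position; "orientation": TCP orientation; "contact_force": force on the tool from outside, world axes, zero at the start; "torque": the same for the moment, N m; "grip_width": opening from 0.0 (shut) to 1.0 (fully open).
Only numpy, scipy, OpenCV 4.12 (cv2) and the standard library are available. Lean on these libraries where they do the work, as an engineer would, in place of code of your own. Each camera call takes 0.05 s, during which the arm holds its last target. There are 200 camera calls.

## Task

The tracing projector lies on its back so that its lens can be fitted. First turn the small focus knob until its orange pointer stands on the red zero mark; then turn the big knurled lens collar, without lifting it off its mount, until the hidden keyways drop over the lugs, and push it down against the spring until it sits fully home, flush on its seat. Finish while still holding it pushed home (it springs back up if let go), with the knob still on zero and the markers, lens cap and paint jar around the projector left where they are.

Things in the scene. Friction and masses are not known exactly. Their poses are not given: they have to be found in the camera images.
- projector: Grey tracing projector, fixed to the table, 170 (x) x 250 (y) x 70 mm high; origin at the centre of its underside, on the table. Its flat top face, 70 mm above the table, carries the lens mount at local (0, -58) mm and the focus knob at local (0, +64) mm. z up.
- seat (a point): Centre of the lens seat: top of a dark steel shoulder, 68 mm diameter, 8 mm above the projector's top (78 mm above the table); axes as the projector's. On it, hidden by the collar: a guide spigot of 40 mm diameter, 20 mm high, with three lugs 120 degrees apart, tops 10 mm above the seat (their angle is unknown and differs each time), and a sprung ring, top 6 mm above the seat.
- collar: Loose black lens cell with knurled collar: upright cylinder, 58 mm diameter, 44 mm high, 0.14 to 0.24 kg, closed green glass top, orange band at the foot. Origin at the centre of its underside. Starts loosely over the spigot (1 mm clearance), resting on the lugs 10 mm above the seat. Three hidden keyways in its skirt come over the lugs when it is turned clockwise from above by 0.3 to 1.4 rad.
- collar_top (a point): Centre of the collar's top, 44 mm above its underside: 132 mm above the table at the start, 122 mm when home. The keyways fit in a window of about +-0.1 rad, where the collar can sink: 4 mm freely, then onto the sprung ring, which needs 4 N of push, rising to 8 N over the last 6 mm (the collar's weight of 2 N helps). Let go, it springs back up 6 mm.
- focus (a joint): Angle (rad) of the focus knob: 0 when its pointer stands on the red zero mark (projector's +x direction from the knob's axis), growing anticlockwise seen from above. Starts between 0.5 and 1.4, so it must be turned clockwise. Stops at -0.5 and 1.6. Stays where it is left (friction 0.04 N m).
- focus_axis (a point): Centre of the focus knob's top, 106 mm above the table, axes as the projector's (does not turn). The knob is an upright black fluted cylinder, 36 mm diameter, 34 mm high, 2 mm clear of the projector's top; an orange pointer at its foot reaches 30 mm from the axis, and an orange line on its top shows the same direction. Knob and collar axes are 122 mm apart.
- marker_red: Loose paint marker, black with a red cap end, 130 mm long, 18 mm thick, lying along its x; origin at the middle of its underside. A bystander.
- marker_yellow: Loose paint marker, black with a yellow cap end, 130 mm long, 18 mm thick, lying along its x; origin at the middle of its underside. A bystander.
- marker_blue: Loose paint marker, black with a blue cap end, 130 mm long, 18 mm thick, lying along its x; origin at the middle of its underside. A bystander.
- marker_green: Loose paint marker, black with a green cap end, 130 mm long, 18 mm thick, lying along its x; origin at the middle of its underside. A bystander.
- lens_cap: Loose black lens cap, a disc of 64 mm diameter, 9 mm thick, lying on the table; origin at the centre of its underside. A bystander.
- paint_jar: Loose paint jar with a white cap, 56 mm diameter, 70 mm high; origin at the centre of its underside. A bystander.

How it is judged:
On the way, in this order (a step that is already met when the one before it is completed fails the run):
1. the focus pointer stands on zero (within 0.12 rad) (value of joint focus between -0.12 and 0.12 rad), for 0.3 s.
2. the collar's keyways have dropped over the lugs (underside less than 7 mm above the seat) (z of collar in the frame of seat below 0.007 m and horizontal distance between collar and seat below 0.003 m), for 0.2 s.
At the end, for the whole second after the job is handed in: The focus knob stands within 0.12 rad of zero; the collar sits home on its seat (underside within 2 mm of it, within 3 mm of centre, level within 0.06 rad), at rest, and the gripper's fingers are holding it there (contact of more than 2 N) (all of step 1 and z of collar in the frame of seat between -0.002 and 0.002 m and horizontal distance between collar and seat below 0.003 m and angle between collar's own z axis and vertical below 0.06 rad and contact force between the fingers and collar above 2 N and linear speed of collar below 0.02 m/s); the arm keeps its last pose, push and grip.
It fails at once if a bystander (marker, lens cap, paint jar) is moved by more than 20 mm (distance of any of marker_red, marker_yellow, marker_blue, marker_green, lens_cap, paint_jar from where it was at the start of the episode above 0.02 m).
It fails at once if the collar is lifted off its mount (z of collar in the frame of seat above 0.022 m).
It also fails if it takes over 54 s, if anything falls off the work surface, if the arm or the gripper's body presses on something with over 40 N, if the wrist force passes 120 N, or if a joint passes its speed limit or range.

## Working session

There is one attempt and no reset: what is moved stays moved. The work goes in short steps, each a Python script; the robot and the scene stay as the last script left them, time stands still between calls to the robot, and variables do not carry over. Pictures are saved under pics/ and viewed, about 8 in all and at most 12, crops included, and the job is handed in when it is done.

```bash
mkdir -p pics; ls; python3 - <<'E'
from workcell import manip
import cv2, numpy as np
o=manip.get_obs();print(o)
for n in ("scene","wrist"):
    c=manip.camera(n); cv2.imwrite(f"pics/{n}0.png",c["color"][:,:,::-1]); print(n,{k:v for k,v in c.items() if k!="color"})
E
```

```text
pics
{'clock': 0.0, 'joints': array([-1.39273988e-01,  2.91264997e-01, -1.54075704e-01,  1.12672179e+00,
       -1.51349946e-05,  1.43154151e+00]), 'joint_vel': array([-0.00073582, -0.00075087, -0.00034568, -0.00196811, -0.00105541,
        0.00044328]), 'effort': array([-3.46096487e-03, -5.37150800e+01,  3.31364536e+01,  1.60375424e-02,
       -3.39078597e-04,  1.08972756e-05]), 'ee_pos': array([5.24797350e-01, 4.35867778e-05, 4.04159006e-01]), 'orientation': array([-3.14143126e+00,  3.00956941e-05,  1.97282055e-03]), 'contact_force': array([ 0.25311731, -1.05730429,  0.92164324]), 'torque': array([ 0.04357999, -0.04353529, -0.02641571]), 'grip_width': 0.9980992553071165}
scene {'fovy': 45.41443152741687, 'cx': 322.5417150977953, 'cy': 233.53007012384748, 'extrinsics': array([[-0.80086757,  0.5988351 ,  0.00276869,  0.42682462],
       [ 0.46833163,  0.6292033 , -0.62029726, -0.2348538 ],
       [-0.37319784, -0.4954793 , -0.78436193,  1.27818068],
       [ 0.        ,  0.        ,  0.        ,  1.        ]])}
wrist {'fovy': 64.60217933168313, 'cx': 325.1359560960275, 'cy': 240.01341974884454, 'T_tool_cam': array([[ 9.99999871e-01, -2.70217633e-04,  4.30884223e-04,
         2.86949917e-04],
       [ 1.28828230e-04,  9.54135482e-01,  2.99375124e-01,
        -7.59684652e-02],
       [-4.92018363e-04, -2.99375030e-01,  9.54135394e-01,
         3.05797480e-02],
       [ 0.00000000e+00,  0.00000000e+00,  0.00000000e+00,
         1.00000000e+00]])}
```

View pics/scene0.png

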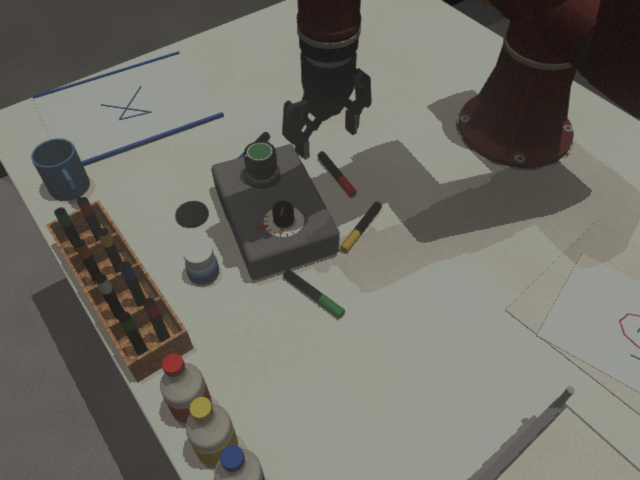

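View pics/wrist0.png

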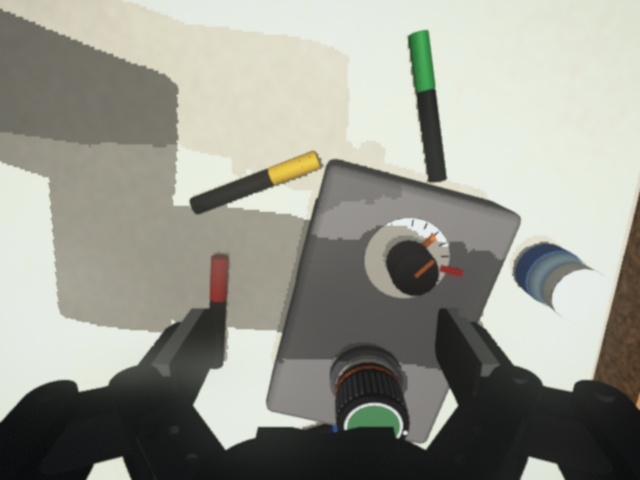

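The scene shows the projector with the knob around (283,215) and the collar at (260,160). In the wrist view the knob top is near (412,266), the collar's green top near (375,420), and the red zero mark near (452,271). I'll enlarge that part.

```bash
python3 - <<'E'
import cv2
a=cv2.imread("pics/wrist0.png")[200:450,320:520]
cv2.imwrite("pics/w0c.png",cv2.resize(a[:120],None,fx=4,fy=4,interpolation=cv2.INTER_CUBIC))
b=cv2.imread("pics/scene0.png")[130:250,200:350]
import numpy as np
c1=cv2.resize(a,None,fx=2.4,fy=2.4,interpolation=cv2.INTER_CUBIC)
cv2.imwrite("pics/w0c.png",c1);print(c1.shape)
E
```

```text
(600, 480, 3)
```

View pics/w0c.png

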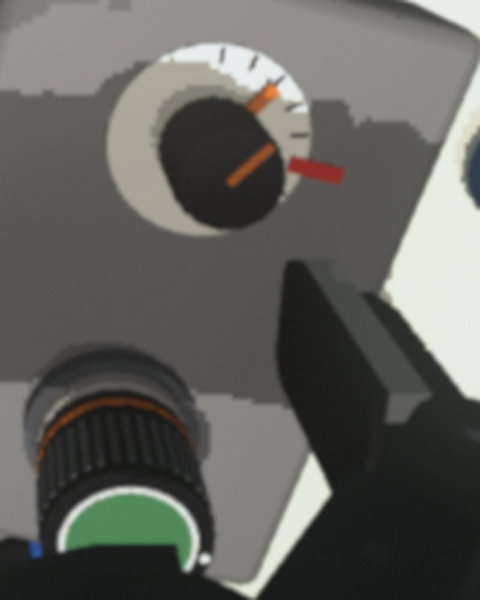

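Crop scale is 2.4 with offset (320,200). The dial plate is centred at about (209,139), the red mark runs from (290,164) to (343,177), and the pointer tip is at (275,92). The shoulder is centred at about (117,437) and the green top at about (127,558).

```bash
cat > h.py <<'E'
from workcell import manip
import numpy as np, cv2
from scipy.spatial.transform import Rotation as R
def wrist_T(o,c):
    T=np.eye(4);T[:3,:3]=R.from_rotvec(o["orientation"]).as_matrix();T[:3,3]=o["ee_pos"];return T@c["T_tool_cam"]
def cast(c,T,uv,z):
    f=240/np.tan(np.radians(c["fovy"]/2))
    d=T[:3,:3]@np.array([(uv[0]-c["cx"])/f,(uv[1]-c["cy"])/f,1]);return T[:3,3]+d*(z-T[2,3])/d[2]
def proj(c,T,p):
    f=240/np.tan(np.radians(c["fovy"]/2));q=T[:3,:3].T@(np.array(p)-T[:3,3]);return np.array([c["cx"]+f*q[0]/q[2],c["cy"]+f*q[1]/q[2]])
def snap(n):
    o=manip.get_obs();c=manip.camera(n);T=wrist_T(o,c) if n=="wrist" else np.linalg.inv(c["extrinsics"]);return c,T
def down(a): # tool x at world yaw a
    return (R.from_euler('z',a)*R.from_rotvec([np.pi,0,0])).as_rotvec()
E
python3 - <<'E'
from h import *
c,T=snap("wrist")
P=lambda x,y:(320+x/2.4,200+y/2.4)
for n,xy,z in [("dial",(209,139),.071),("ktop",(227,169),.106),("lin0",(230,185),.106),("lin1",(273,148),.106),("red0",(290,164),.071),("red1",(343,177),.071),("tip",(275,92),.076),("shoulder",(117,437),.078),("ctop",(127,558),.132)]:
    print(n,cast(c,T,P(*xy),z).round(4))
print("corners",[cast(c,T,p,.07).round(4)[:2] for p in [(330,160),(521,217),(268,408)]])
s,S=snap("scene");print("scene ctop",cast(s,S,(260,152),.132).round(4),"ktop",cast(s,S,(283,207),.106).round(4))
E
```

```text
dial [ 0.5944 -0.0348  0.071 ]
ktop [ 0.5927 -0.032   0.106 ]
lin0 [ 0.594  -0.0375  0.106 ]
lin1 [ 0.6066 -0.025   0.106 ]
red0 [ 0.6238 -0.0443  0.071 ]
red1 [ 0.6432 -0.0493  0.071 ]
tip [ 0.6147 -0.0159  0.076 ]
shoulder [ 0.5652 -0.1543  0.078 ]
ctop [ 0.5628 -0.1597  0.132 ]
corners [array([0.5287, 0.0467]), array([0.6859, 0.0007]), array([ 0.4692, -0.1906])]
scene ctop [ 0.5626 -0.1501  0.132 ] ktop [ 0.592  -0.0358  0.106 ]
```

```bash
python3 - <<'E'
from h import *
for p in [(.593,-.0343,.256),(.5628,-.1525,.265)]:
  for a in (1.5,.8,.4,0,-.4,-.8,-1.2):
    q=manip.ik(p,down(a)); print(p,a,None if q is None else q.round(2))
manip.movep([.593,-.0343,.30],down(.5))
c,T=snap("wrist");cv2.imwrite("pics/w1.png",c["color"][:,:,::-1])
print(proj(c,T,[.593,-.0343,.106]),manip.get_obs()["clock"])
np.save("T1.npy",T)
E
```

```text
(0.593, -0.0343, 0.256) 1.5 [-0.18  0.54 -0.19  0.85  0.   -0.11]
(0.593, -0.0343, 0.256) 0.8 [-0.18  0.54 -0.19  0.85  0.    0.59]
(0.593, -0.0343, 0.256) 0.4 [-0.18  0.54 -0.19  0.85 -0.    0.99]
(0.593, -0.0343, 0.256) 0 [-0.18  0.54 -0.19  0.85  0.    1.39]
(0.593, -0.0343, 0.256) -0.4 [-0.18  0.54 -0.19  0.85 -0.    1.79]
(0.593, -0.0343, 0.256) -0.8 [-0.18  0.54 -0.19  0.85  0.    2.19]
(0.593, -0.0343, 0.256) -1.2 [-0.18  0.54 -0.19  0.85  0.    2.59]
(0.5628, -0.1525, 0.265) 1.5 [-0.39  0.51 -0.21  0.85  0.   -0.32]
(0.5628, -0.1525, 0.265) 0.8 [-0.39  0.51 -0.21  0.85  0.    0.38]
(0.5628, -0.1525, 0.265) 0.4 [-0.39  0.51 -0.21  0.85 -0.    0.78]
(0.5628, -0.1525, 0.265) 0 [-0.39  0.51 -0.21  0.85  0.    1.18]
(0.5628, -0.1525, 0.265) -0.4 [-0.39  0.51 -0.21  0.85 -0.    1.58]
(0.5628, -0.1525, 0.265) -0.8 [-0.39  0.51 -0.21  0.85  0.    1.98]
(0.5628, -0.1525, 0.265) -1.2 [-0.39  0.51 -0.21  0.85  0.    2.38]
[325.78349122 290.54242954] 0.8333
```

View pics/w1.png

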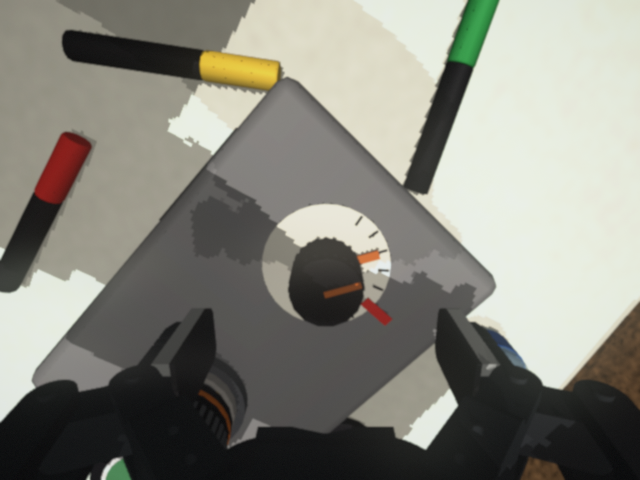

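The knob's top disc is centred at about (327,289), against a predicted (326,290.5), so my estimate is within about 1 mm. The pointer tip is at (380,256), the red mark runs from (364,301) to (388,320), and the fingers straddle the knob cleanly. Next I compute the angle, grip the knob and check the side force.

```bash
python3 - <<'E'
from h import *
c,_=snap("wrist");T=np.load("T1.npy")
k=cast(c,T,(327,289),.106)[:2]; print("k",k, "dial",cast(c,T,(326.5,264.5),.071))
A=lambda uv,z:np.arctan2(*(cast(c,T,uv,z)[:2]-k)[::-1])
print("tip",A((380,256),.076),"red",A((364,301),.071),A((388,320),.071))
a,b=cast(c,T,(323,296),.106),cast(c,T,(360,286),.106);print("line",np.arctan2(b[1]-a[1],b[0]-a[0]),a[:2],b[:2])
print("knuckle edges",[cast(c,T,p,.07)[:2].round(4) for p in [(290,78),(495,280),(35,380)]])
hit=manip.line_to([k[0],k[1],.258],vel=.06,stop_force=6)
o0=manip.get_obs();print(hit,o0["ee_pos"],o0["contact_force"])
manip.close(20);manip.pause(.3)
o=manip.get_obs();ax=np.array([np.cos(.5),np.sin(.5),0])
print(o["grip_width"],o["contact_force"]-o0["contact_force"],"along jaw",(o["contact_force"]-o0["contact_force"])@ax,o["ee_pos"],o["clock"])
E
```

```text
k [ 0.59312447 -0.03332967] dial [ 0.59355861 -0.03441104  0.071     ]
tip 0.6921072012027178 red -0.3359855819721809 -0.2883270971425671
line 0.7856196344863228 [ 0.59318968 -0.03741076] [ 0.60600089 -0.02459386]
knuckle edges [array([0.5319, 0.0419]), array([0.6826, 0.0027]), array([ 0.4709, -0.189 ])]
False [ 0.59328113 -0.03337703  0.2581621 ] [-0.14261931 -0.30147059  0.04370737]
0.4134157697977881 [-4.79660179 -0.75581589  5.24027714] along jaw -4.571771527261669 [ 0.59276424 -0.03355896  0.25845647] 2.5417
```

```bash
python3 - <<'E'
from h import *
k=np.array([.59312,-.0333])-.0007*np.array([np.cos(.5),np.sin(.5)])
for a in np.linspace(.5,.5-1.03,6)[1:]:
    manip.movep([*k,.258],down(a)); 
manip.pause(.2)
o=manip.get_obs();print(o["grip_width"],o["contact_force"],o["torque"],R.from_rotvec(o["orientation"]).as_matrix()[:2,0],o["ee_pos"],o["clock"])
manip.ungrasp();manip.line_to([*k,.31],vel=.12)
c,T=snap("wrist");np.save("T2.npy",T);cv2.imwrite("pics/w2.png",c["color"][:,:,::-1]);print(manip.get_obs()["clock"])
E
```

```text
0.4128340424153803 [6.52398734 0.5872934  3.78496803] [ 0.24699349 -1.26098058 -0.04560536] [ 0.86741208 -0.49758401] [ 0.59349925 -0.03371226  0.25848886] 4.325
5.5083
```

View pics/w2.png

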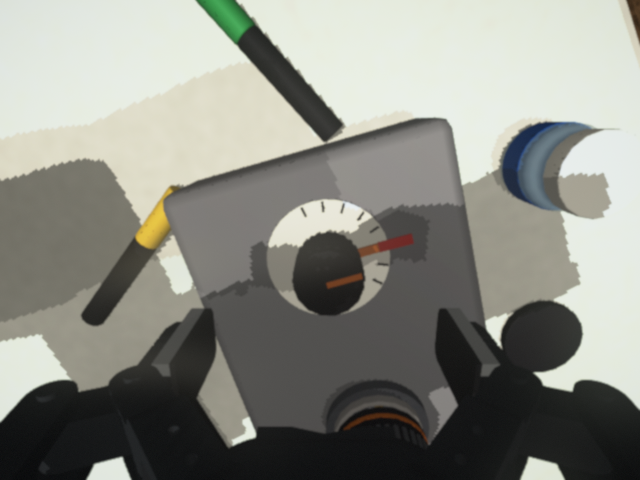

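The orange pointer, (360,252) to (380,247), now lies along the red mark, which ends at (412,239). I'll enlarge to verify that and to measure the mount.

```bash
python3 - <<'E'
import cv2
a=cv2.imread("pics/w2.png")[190:445,255:445]
cv2.imwrite("pics/w2c.png",cv2.resize(a,None,fx=2.3,fy=2.3,interpolation=cv2.INTER_CUBIC)[:600])
E
```

```text
(no output)
```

View pics/w2c.png

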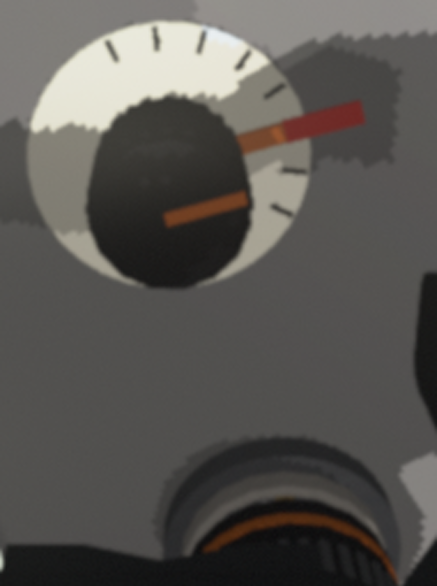

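The pointer, (240,144) to (283,133) in the crop, is collinear with the red mark, (285,132) to (363,110), so the knob is on zero. The grip data put the knob axis at (0.5932,-0.0343), which puts the collar at (0.5621,-0.1523).

```bash
python3 - <<'E'
from h import *
k=[.5932,-.0343];m=np.array([.5621,-.1523])
o=manip.get_obs();manip.line_to([o["ee_pos"][0],o["ee_pos"][1],.345],vel=.15)
manip.movep([*m,.345],down(.9))
o=manip.get_obs();print("free",o["contact_force"])
hit=manip.line_to([*m,.265],vel=.07,stop_force=6)
o0=manip.get_obs();print(hit,o0["ee_pos"])
manip.close(40);manip.pause(.3);o=manip.get_obs()
ax=np.array([np.cos(.9),np.sin(.9),0]);d=o["contact_force"]-o0["contact_force"]
print(o["grip_width"],d,"jaw",d@ax,(o["ee_pos"]-o0["ee_pos"])*1e3,o["clock"])
c,T=snap("side");cv2.imwrite("pics/s1.png",c["color"][:,:,::-1])
E
```

```text
free [-0.18110863 -0.50592045  0.40879343]
False [ 0.56231767 -0.152396    0.26549777]
0.6678437061971672 [-0.56316656  0.78592809  5.77080553] jaw 0.26556867349769436 [0.03518381 0.14380618 0.0267645 ] 9.3083
```

View pics/s1.png

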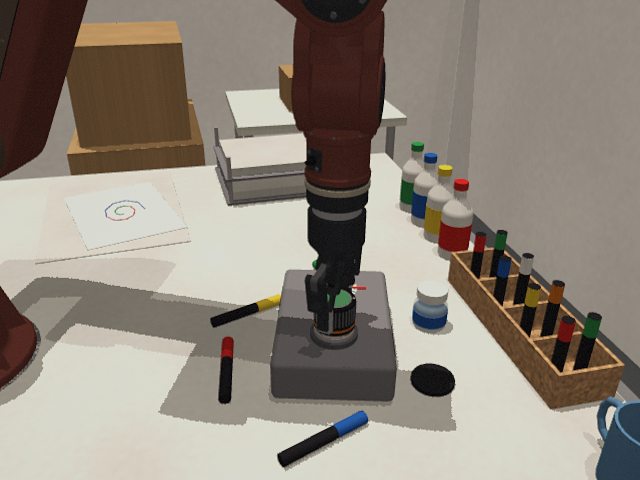

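The collar is held squarely on the mount (gripper at about (335,300)), nothing around it has moved, and the side force is near zero. Next is turn and probe.

```bash
python3 - <<'E'
from h import *
m=[.5621,-.1523];z0=.265
a=.9
while a>-.75:
    a-=.09
    manip.movep([*m,z0],down(a))
    hit=manip.line_to([*m,z0-.008],vel=.03,stop_force=10)
    o=manip.get_obs();print(round(.9-a,2),hit,o["ee_pos"].round(4),o["contact_force"].round(1),o["torque"][2].round(2),round(o["clock"],1))
    if o["ee_pos"][2]<z0-.0035 or o["clock"]>36: break
E
```

```text
0.09 True [ 0.5625 -0.1524  0.2652] [-3.7  1.8 12.8] -0.05 9.8
0.18 True [ 0.5622 -0.1524  0.2652] [-4.1  2.2 15. ] -0.11 10.3
0.27 True [ 0.5622 -0.1524  0.2652] [-4.5  2.  13.9] -0.15 10.7
0.36 True [ 0.5622 -0.1523  0.2652] [-4.9  1.5 15. ] -0.12 11.2
0.45 True [ 0.5622 -0.1524  0.2652] [-3.4  1.9 13.7] -0.18 11.7
0.54 True [ 0.5623 -0.1524  0.2651] [-4.5  2.8 15.2] -0.09 12.1
0.63 True [ 0.5623 -0.1524  0.2647] [-3.7  1.7 14.5] -0.1 12.6
0.72 False [ 0.5622 -0.1524  0.2568] [-0.1 -1.5  4.3] 0.03 13.2
```

```bash
python3 - <<'E'
from h import *
m=[.5621,-.1523]
hit=manip.line_to([*m,.2515],vel=.02,stop_force=12)
for i in range(2):
    o=manip.get_obs();print(hit,o["ee_pos"].round(4),o["contact_force"].round(1),o["torque"].round(2),o["grip_width"].round(3),round(o["clock"],1));manip.pause(.6)
c,T=snap("side");cv2.imwrite("pics/s2.png",cv2.resize(c["color"][240:410,200:400,::-1],None,fx=3.5,fy=3.5,interpolation=cv2.INTER_CUBIC))
E
```

```text
Traceback (most recent call last):
AttributeError: 'float' object has no attribute 'round'
```

```bash
python3 - <<'E'
from h import *
for i in range(2):
    o=manip.get_obs();print(o["ee_pos"].round(4),o["contact_force"].round(1),o["torque"].round(2),o["grip_width"],round(o["clock"],1));manip.pause(.6)
c,T=snap("side");cv2.imwrite("pics/s2.png",cv2.resize(c["color"][240:410,200:400,::-1],None,fx=3.5,fy=3.5,interpolation=cv2.INTER_CUBIC))
E
```

```text
[ 0.5621 -0.1524  0.2556] [-0.4  0.1  7. ] [-0.02  0.13  0.09] 0.669942246866889 13.5
[ 0.5621 -0.1524  0.2556] [-1.1  0.1  8.1] [-0.06  0.22  0.06] 0.6655039013827598 14.1
```

View pics/s2.png

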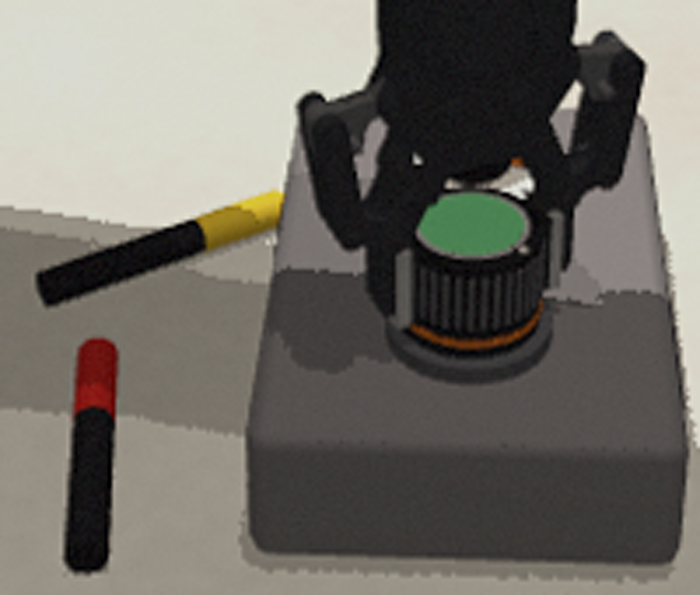

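The collar is sunk nearly onto the shoulder, about 9.6 mm below its start. I'll press further to confirm the hard stop.

```bash
python3 - <<'E'
from h import *
m=[.5621,-.1523]
def p(t):
    o=manip.get_obs();print(t,o["ee_pos"].round(4),o["contact_force"].round(1),o["grip_width"],round(o["clock"],1))
hit=manip.line_to([*m,.2525],vel=.01,stop_force=12);p(hit)
manip.pause(1.2);p("hold")
c,T=snap("side");cv2.imwrite("pics/s3.png",cv2.resize(c["color"][270:360,290:380,::-1],None,fx=6.5,fy=6.5,interpolation=cv2.INTER_CUBIC))
E
```

```text
True [ 0.5621 -0.1523  0.2556] [-0.8  0.   6.6] 0.66836032255688 14.9
hold [ 0.5621 -0.1523  0.2556] [-0.7 -0.2  5.8] 0.6709327998517848 16.1
```

View pics/s3.png

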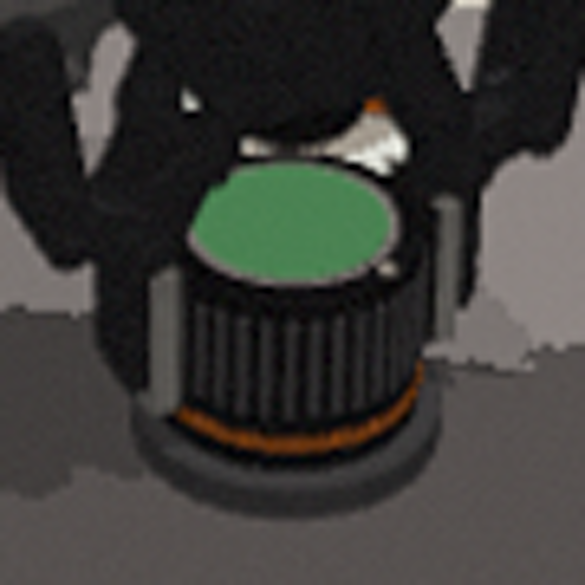

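Hard stop confirmed: the force rose 12 N with no travel, and the collar sits flush. I'll leave about 1 mm of commanded push as margin and hand in.

```bash
python3 - <<'E'
from h import *
m=[.5621,-.1523]
def p(t):
    o=manip.get_obs();print(t,o["ee_pos"].round(4),o["contact_force"].round(1),o["grip_width"],round(o["clock"],1));return o["contact_force"][2]
for z in (.2550,.2545,.2540,.2535):
    manip.line_to([*m,z],vel=.01);manip.pause(.4)
    if p(z)>13: break
manip.pause(.6);p("final")
manip.finish_job()
E
```

```text
0.255 [ 0.5621 -0.1523  0.2556] [-2.5  0.4 10.1] 0.6703667312150748 16.8
0.2545 [ 0.562  -0.1522  0.2555] [-4.1  1.5 15.3] 0.6704456617282184 17.5
final [ 0.5621 -0.1523  0.2555] [-4.   0.6 15.5] 0.6683451446986449 18.1
the job is handed in; nothing more can be done
```

I handed the job in at 18.1 s on the robot's clock, with the collar pushed home and still gripped. The handover gives no verdict, so these are my own checks.

- **Focus knob:** I turned it 1.03 rad clockwise. An enlarged wrist picture then showed the pointer in line with the red zero mark, with the directions agreeing to about 0.03 rad. I didn't take another close-up after working on the collar, but nothing touched the knob after that picture.
- **Collar:** It dropped after about 0.72 rad of clockwise turning and reached a hard stop 9.7 mm below its start (10 mm expected, tolerance 2 mm). The side view showed it flush and level. At the end it was held with about a 15 N push and a 40 N grip.
- **Bystanders:** None looked displaced in the pictures I took. The fingers stayed above 80 mm, higher than any of them. The last wide view was before the collar was turned. After that I only saw close-ups with the red and yellow markers in view.

No check failed. The only loose end was that the first two presses stopped on the force limit and relaxed to about 6–8 N, so I added the firmer push before handing in.

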